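Discharge the grinding balls through the wide opening of a sieve cap

ROBOT

A 7-joint arm with a two-finger parallel gripper is mounted at the origin on a cart in front of the work surface, level with it; the furniture and walls round the work are solid. World frame = base frame: x ahead of the robot, y to its left, z up, the work surface at z = 0. Lengths are in m, angles in rad, forces in N, time in s.
With the tool pointing down it reaches from about 0.35 to 0.9 m from the base axis. Payload 8.1 kg.
Tool frame: the origin (TCP) lies between the finger pads; the fingertips stand ahead of it and the grasp point (between the pads) is the TCP (arm.nose_length is the z of the fingertips in the tool frame, in m); z points along the fingers, y is the line along which they close (so a half turn about z gives the same grasp; the last joint's range is limited). The gripper opens to 92 mm and grips with 3 to 60 N. Pads are 19 mm wide; open, the fingers measure 130 mm over their backs; the gripper's body (75 mm by 190 mm) begins 47 mm behind the grasp point.
Start: joints at [-1.285, 0.434, 0.025, 1.573, -0.012, 1.134, -0.075], TCP at [0.237, 0.578, 0.246] pointing down, gripper open.
Joint ranges: [-2.62, 2.62], [-0.44, 2.09], [-1.27, 1.32], [0.08, 2.57], [-1.32, 4.46], [0.12, 2], [-2.74, 2.74]. Speed limits (rad/s): [2.22, 2.22, 3.01, 3.01, 3.14, 3.14, 3.14].

INTERFACE

Orientations are given as a rotation vector (axis times angle).
In Python, from cell import sensors, optics, arm gives the robot as it stands.
- The arm moves only by the tool arm_command, never from a script. Its argument "deltas" is one flat list of numbers, 7 for each row, row after row: the turn, a rotation vector about the world's x, y, z as a fraction of full scale, then the shift along the world's x, y, z as a fraction of full scale, then the finger opening in mm, from 0 to 91.8. In form: [wx, wy, wz, dx, dy, dz, fingers, wx, wy, wz, dx, dy, dz, fingers, ...]. A call has 1 to 20 rows; each row is the pose to reach, as a shift and turn from the pose commanded when the call began; what a row does not reach only later rows make up. Full scale, the value 1, is 1 m for a shift and 90 degrees for a turn. A row lasts 1/10 s, in which the tool goes at most 50 mm and 8.59 degrees, less where a joint would pass 70% of its speed; a pose out of reach is approached as far as the arm can. A call with a number of a shift or a turn outside -1 to 1 is refused whole. A call with a gripper value outside its range is refused whole. The fingers move at their own pace and stop on an object; "force" is the grip in N (left out, the last holds). Time passes only in rows, so rows that repeat a pose let the fingers close. It gives the time, the measured TCP pose, the force, the opening and the grip force at its end, in the units of the state.
- sensors.observe(): the state, without advancing time (a new reading comes with each control period).
- optics.get_image(name): name is "side" or "top" or "wrist"; returns the picture (384x512x3 uint8, blue, green, red); there is no depth.
- optics.calibration(name): a dict with "camera_matrix" (3x3 intrinsics, pixels), "rvec" (rotation vector, rad) and "tvec" (3), from world to camera coordinates, as OpenCV has them. Camera axes: x right, y down, z forward; pixel columns grow to the right and rows downward; lengths in m; the calibration is good to about 2 mm. A picture is of the moment at which its call begins: read the wrist's pose just before it. calibration takes no time and is no camera call; for the wrist camera it gives the pose at the moment of the call.
- arm.sign_off(): hands the job in; it is judged then, once.
The state is a dict: "clock": time; "joints": joint angles; "dq": joint speeds; "joint_efforts": joint torques, N m; "position": TCP position; "ee_rot": TCP orientation; "force": force on the tool from outside, world axes, zero at the start; "ft_torque": the same for the moment, N m; "width": opening from 0.0 (shut) to 1.0 (fully open); "gripper_force": force on a finger pad.
Only numpy, scipy, OpenCV 4.12 (cv2) and the standard library are available. Lean on these libraries where they do the work, as an engineer would, in place of code of your own. Each camera call takes 0.05 s, during which the arm holds its last target. There are 200 camera calls.

TASK

Four steel grinding balls are in the clear jar that leans in the tipping stand. By the orange bar, turn the jar's white sieve cap until the middle of its wide opening faces the red stripe on the pour side while the jar still stands at its rest; then swing the jar over with its black lever handle so that all the balls run through the funnel into the glass beaker, swing it fully back to its rest and let go. Leave the beaker standing in its place and do not disturb the bottles.

Things in the scene. Friction and masses are not known exactly. Their poses are not given: they have to be found in the camera images.
- sifter_stand: Fixed tipping stand. Grey base plate 210 x 150 x 8 mm, x from -0.12 to +0.09; origin on the worktop under the jar's pivot; -x is the pour side (roughly towards the robot), y left, z up. Aluminium uprights at y = +-58 mm, 236 mm high, carry the jar. A steel funnel (mouth x -0.125 to 0, y +-50 mm, top edge 150 mm up, foot 106 mm up) stands over the beaker.
- pivot (a point): Centre of the jar's pivot axis (along the stand's y), 224 mm above the worktop. The jar is a clear cylinder 86 mm across, 95 mm long, its axis in the stand's x-z plane through this point; at rest it leans 30 deg from vertical, cap up and leaning towards the pour side. A red stripe along its wall marks the pour side.
- media_drum (a joint): Tipping angle of the jar (rad). 0 = at its rest stop, leaning 30 deg towards the pour side; grows as the cap swings over the pour side and down; stop at 1.80 (cap pointing 43 deg below level). It stays where it is left: friction about 0.30 N m (3 to 4 N at the lever handle), no spring. Balls run out from about 1.2 on, if the wide opening is at the stripe; rock the jar if one hangs back.
- sieve_cap (a joint): Angle of the cap about the jar's axis (rad), growing counter-clockwise seen from outside, looking at the bar. At 0 a closed part faces the red stripe and the bar lies square to the pivot axis; at 1.96 the middle of the wide opening faces the stripe, at -1.83 the narrow slots do. Stops at -2.4 and 2.8; friction about 0.08 N m, stays where left. Starts between -1.0 and 0.35.
- cap_grip (a point): Centre of the orange bar at the height to grip: on the jar's axis, 67.5 mm from the pivot, 22 mm above the cap's face. The bar is 46 mm long, 14 mm wide, 34 mm high above the white cap (86 mm across). This frame turns with the cap: z is the jar's axis out of the cap, x along the bar, y across its 14 mm width (parallel to the pivot axis at cap angle 0).
- wide_opening (a point): Middle of the wide opening of the cap, 26 mm from the axis, on the outer face. It is one 120 deg arc, 26 mm wide (balls pass). On another part of the cap are pairs of narrow 7 mm slots (balls do not pass); the rest is closed.
- lever_grip (a point): Middle of the black lever handle: a round bar 16 mm thick, 60 mm long, parallel to the pivot axis, its middle 120 mm to the right (-y) of the pivot point, on a circle of 90 mm radius about the pivot axis. With the jar at rest it stands 20 deg behind straight up (away from the pour side); as the jar tips it swings up, over and down towards the pour side.
- beaker: Loose glass beaker, 73 mm across, 92 mm tall, standing upright on the stand's base plate under the funnel (60 mm in front of the pivot). Origin at the centre of its underside.
- ball_0_center (a point): Centre of a steel grinding ball, 20 mm across, 33 g, at the start inside the jar.
- ball_1_center (a point): Centre of a steel grinding ball, 20 mm across, 33 g, at the start inside the jar.
- ball_2_center (a point): Centre of a steel grinding ball, 20 mm across, 33 g, at the start inside the jar.
- ball_3_center (a point): Centre of a steel grinding ball, 20 mm across, 33 g, at the start inside the jar.
- amber_bottle: Bystander: brown bottle with black cap, 56 mm across, 112 mm tall; origin at the centre of its underside. Leave it alone.
- white_bottle: Bystander: white bottle with red cap, 62 mm across, 125 mm tall; origin at the centre of its underside. Leave it alone.
- wash_bottle: Bystander: white wash bottle with blue cap and spout, 68 x 97 mm, 219 mm tall; origin at the centre of its underside. Leave it alone.

How it is judged:
By the outcome, as a careful person would: the job done as asked, in the order asked, and still so for the second after the job is handed in, with the robot touching nothing.
It also fails if it takes over 67 s, if anything falls off the work surface, if the arm or the gripper's body presses on something with over 40 N, if the wrist force passes 120 N, or if a joint passes its speed limit or range.

## Working session

There is one attempt and no reset: what is moved stays moved. The work goes in short steps, Python scripts to look and compute and a tool call to move; the robot and the scene stay as the last step left them, time stands still between calls to the robot, and variables do not carry over. Pictures are saved under pics/ and viewed, at most 10 in all, crops included, and the job is handed in when it is done.

Besides the shell and the picture viewer there is one more tool, called after "Emit:" by a JSON object that holds its "method" and its "body", one argument or row to a line. arm_command: Moves the arm, as the interface text tells. Its arguments: {"type":"object","properties":{"deltas":{"type":"array","items":{"type":"number"}},"force":{"type":"number"}},"required":["deltas"]}

```bash
mkdir -p pics; ls; python3 - <<'E'
from cell import sensors, optics, arm
import cv2,numpy as np
s=sensors.observe(); print(s, arm.nose_length)
for n in ("side","top"):
    im=optics.get_image(n); cv2.imwrite(f"pics/{n}0.png",im)
    c=optics.calibration(n); R=cv2.Rodrigues(c["rvec"])[0]; print(n,c["camera_matrix"].tolist(),(-R.T@np.ravel(c["tvec"])).round(3),R.round(2).tolist())
a=cv2.imread("pics/side0.png");b=cv2.imread("pics/top0.png")
E
```

```text
pics
{'clock': 0.0, 'joints': array([-1.28460451,  0.43519383,  0.02494684,  1.57409396, -0.01158918,
        1.13399649, -0.07510155]), 'dq': array([-0.00107217,  0.00037844,  0.0004856 , -0.00086209, -0.00158688,
       -0.00133226,  0.00100614]), 'joint_efforts': array([-2.81824987e-04, -6.67852592e+01,  9.84819867e-01, -3.14465654e+01,
       -6.06515980e-02,  4.29528148e-02,  1.47292603e-04]), 'position': array([0.23677675, 0.57789382, 0.24496398]), 'ee_rot': array([-6.06908555e-01, -3.08224703e+00,  2.41649619e-03]), 'force': array([ 0.47131954, -0.93627249,  0.22659178]), 'ft_torque': array([-0.01821161,  0.02376213,  0.03725119]), 'gripper_force': 0.0, 'width': 0.999461145033661} 0.019
side [[351.227430178693, 0.0, 257.68787356432], [0.0, 351.227430178693, 187.04571250237535], [0.0, 0.0, 1.0]] [ 0.249 -0.96   0.694] [[0.96, -0.27, 0.0], [-0.11, -0.41, -0.91], [0.24, 0.87, -0.42]]
top [[487.3504086643724, 0.0, 263.95894928095623], [0.0, 487.3504086643724, 199.92343378874065], [0.0, 0.0, 1.0]] [0.41  0.054 1.737] [[0.02, -1.0, 0.0], [-1.0, -0.02, -0.09], [0.09, -0.0, -1.0]]
```

View pics/side0.png

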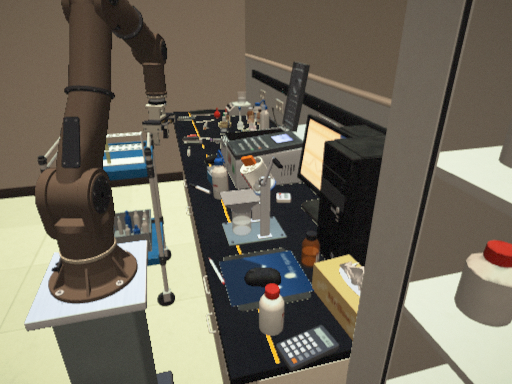

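View pics/top0.png

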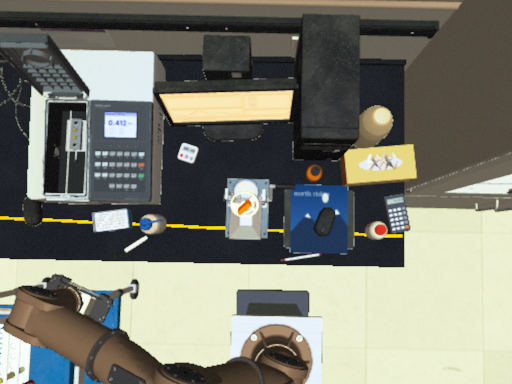

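The side view shows the stand at about (255,205), with the orange bar at (248,160). In the top view the stand's plate spans about (228..270, 178..240), with the bar at (245,207). I'll crop closer.

```bash
cat > h.py <<'E'
from cell import sensors, optics, arm
import cv2,numpy as np
from scipy.spatial.transform import Rotation as Ro
def ray(n,uv,c=None):
    c=c or optics.calibration(n); R=cv2.Rodrigues(np.array(c["rvec"],float))[0]; o=-R.T@np.ravel(c["tvec"])
    p=cv2.undistortPoints(np.array([[uv]],float),np.array(c["camera_matrix"]),None).ravel()
    d=R.T@np.r_[p,1]; return o,d/np.linalg.norm(d)
def plane(n,uv,z,c=None):
    o,d=ray(n,uv,c); return o+d*(z-o[2])/d[2]
def tri(a,b):
    (o,d),(p,e)=a,b; s=np.linalg.lstsq(np.c_[d,-e],p-o,rcond=None)[0]; x,y=o+d*s[0],p+e*s[1]; return (x+y)/2,np.linalg.norm(x-y)
def proj(n,P,c=None):
    c=c or optics.calibration(n); return cv2.projectPoints(np.array(P,float).reshape(-1,3),np.array(c["rvec"],float),np.array(c["tvec"],float),np.array(c["camera_matrix"]),None)[0].reshape(-1,2)
def orange(im):
    h=cv2.cvtColor(im,cv2.COLOR_BGR2HSV); return cv2.inRange(h,(6,170,130),(20,255,255))
E
python3 - <<'E'
from h import *
a=cv2.imread("pics/side0.png")[145:250,200:305];b=cv2.imread("pics/top0.png")[165:255,205:295]
A=cv2.resize(a,(400,400),interpolation=cv2.INTER_CUBIC);B=cv2.resize(b,(400,400),interpolation=cv2.INTER_CUBIC)
cv2.imwrite("pics/crop0.png",np.hstack([A,B]))
for n in("side","top"):
    m=orange(cv2.imread(f"pics/{n}0.png")); k,l,s,c=cv2.connectedComponentsWithStats(m)
    print(n,[(s[i].tolist(),c[i].round(1).tolist()) for i in range(1,k) if s[i][4]>15])
E
```

```text
side [([241, 155, 15, 9, 56], [248.4, 157.9]), ([304, 247, 14, 8, 92], [310.5, 250.3])]
top [([307, 166, 15, 15, 101], [312.7, 174.9]), ([238, 200, 13, 15, 93], [243.9, 206.8])]
```

View pics/crop0.png

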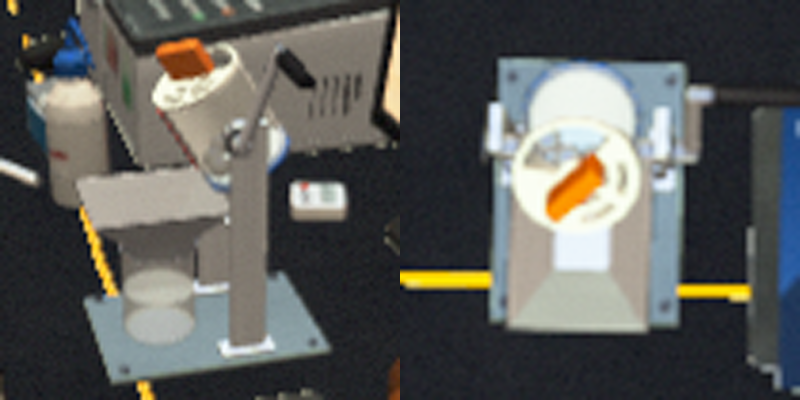

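The crop shows the bar lying at about 40° to the stand, the wide opening at upper left of the cap, and the lever to the right. The plate's corners in the full top picture are about (227,178), (270,179), (225,237) and (268,239).

```bash
python3 - <<'E'
from h import *
T=[plane("top",p,.008) for p in [(227.05,178.05),(269.8,179.2),(268,238.8),(225.2,237.4)]]
S=[plane("side",p,.008) for p in [(222.3,223.2),(229.4,245.3),(286.6,236.9)]]
print("top BL BR FR FL",np.round(T,3).tolist()); print("side FL FR BR",np.round(S,3).tolist())
bl,br,fr,fl=T
ex=(bl+br-fl-fr);ex/=np.linalg.norm(ex); ey=(bl+fl-br-fr);ey/=np.linalg.norm(ey)
print("sizes",np.linalg.norm((bl+br-fl-fr)/2),np.linalg.norm((bl+fl-br-fr)/2))
print("yaw",np.degrees(np.arctan2(ex[1],ex[0])),np.degrees(np.arctan2(-ey[0],ey[1])))
yaw=(np.arctan2(ex[1],ex[0])+np.arctan2(-ey[0],ey[1]))/2
R=Ro.from_euler("z",yaw).as_matrix()
o=np.mean(T,0)-R@[-.015,0,0]; o[2]=0; print("origin",o)
ax=np.array([-.5,0,.8660]); g=o+R@(np.array([0,0,.224])+.0675*ax); print("cap grip pred",g)
t=tri(ray("top",(243.9,206.8)),ray("side",(248.4,157.9))); print("orange tri",t)
print("proj pred bar top/side",proj("top",g),proj("side",g))
lev=o+R@np.array([.09*np.sin(np.radians(20)),-.12,.224+.09*np.cos(np.radians(20))]); print("lever",lev,proj("top",lev),proj("side",lev), "obs side 277.4,162")
print("base dist",np.linalg.norm(g[:2]))
E
```

```text
top BL BR FR FL [[0.633, 0.185, 0.008], [0.632, 0.032, 0.008], [0.42, 0.034, 0.008], [0.422, 0.186, 0.008]]
side FL FR BR [[0.427, 0.184, 0.008], [0.424, 0.033, 0.008], [0.631, 0.032, 0.008]]
sizes 0.21198262579125268 0.15213603583147461
yaw -0.37908728075682807 -0.48653207912878865
origin [0.54192649 0.1093515  0.        ]
cap grip pred [0.50817745 0.10960644 0.282455  ]
orange tri (array([0.51242953, 0.11120036, 0.2888483 ]), np.float64(0.0010909191651440621))
proj pred bar top/side [[244.52249044 208.20407687]] [[247.12922323 159.99082333]]
lever [ 0.57180096 -0.0108776   0.30857234] [[285.57856438 186.9462841 ]] [[276.8025602  163.48596152]] obs side 277.4,162
base dist 0.5198633422329372
```

```bash
cat >> h.py <<'E'
O=np.array([.542,.110,0]); A=np.array([-.5,0,.75**.5]); X0=np.array([.75**.5,0,.5]); Y0=np.array([0,1.,0]); G=O+[0,0,.224]+.0675*A
def pose(psi):
    z=-A; y=np.cos(psi)*X0+np.sin(psi)*Y0; return np.c_[np.cross(y,z),y,z]
def delta(R,p):
    s=sensors.observe(); R0=Ro.from_rotvec(s["ee_rot"]); rv=(Ro.from_matrix(R)*R0.inv()).as_rotvec()
    print("turn",(rv/(np.pi/2)).round(4),"shift",(p-s["position"]).round(4),"deg",np.degrees(np.linalg.norm(rv)).round(1))
E
python3 - <<'E'
from h import *
m=orange(cv2.imread("pics/top0.png")); m[:, 290:]=0
# project mask pixels to plane through grip normal A
P=[]
for y,x in zip(*np.nonzero(m)):
    o,d=ray("top",(float(x),float(y))); P.append(o+d*((G+.012*A-o)@A)/(d@A)-G)
P=np.array(P); q=np.c_[P@X0,P@Y0].astype(np.float32); r=cv2.minAreaRect(q); w,v=np.linalg.eigh(np.cov(q.T)); print(r, np.degrees(np.arctan2(v[1,1],v[0,1])))
for psi in(.72,): delta(pose(psi),G+.12*A)
E
```

```text
((0.009592626243829727, 0.0007515791803598404), (0.01744680479168892, 0.05058232694864273), 48.605228424072266) 141.01541346847173
turn [ 0.0778 -0.3278 -0.2871] shift [ 0.2114 -0.4679  0.1414] deg 39.8
```

Emit:
{"method": "arm_command", "body": {
  "deltas": [0,0,0,0,0,0.05,60,0,0,0,0,0,0.1,60,0,0,0,0,-0.03,0.14,60,0.008,-0.033,-0.03,0.02,-0.08,0.14,60,0.016,-0.066,-0.06,0.04,-0.13,0.14,60,0.023,-0.098,-0.09,0.06,-0.17,0.14,60,0.03,-0.13,-0.115,0.08,-0.21,0.14,60,0.04,-0.165,-0.145,0.1,-0.25,0.14,60,0.047,-0.2,-0.17,0.12,-0.29,0.14,60,0.055,-0.23,-0.2,0.14,-0.33,0.14,60,0.062,-0.26,-0.23,0.16,-0.37,0.14,60,0.07,-0.295,-0.26,0.185,-0.42,0.14,60,0.078,-0.328,-0.287,0.211,-0.468,0.141,60,0.078,-0.328,-0.287,0.211,-0.468,0.141,60,0.078,-0.328,-0.287,0.211,-0.468,0.141,60]
}}

```text
clock: 1.6
position: [0.448, 0.1087, 0.3866]
ee_rot: [1.097, 2.412, 0.295]
force: [-0.5, 1.0, 0.6]
width: 0.657
gripper_force: 0.0
```

```bash
python3 - <<'E'
from h import *
s=sensors.observe(); print(s["position"],s["joints"].round(2),s["force"].round(1))
c=optics.calibration("wrist"); im=optics.get_image("wrist"); cv2.imwrite("pics/w1.png",im); import pickle; pickle.dump(c,open("w1.pkl","wb"))
print("proj grip, pivot-rim:",proj("wrist",[G,G-.022*A,G-.0175*A+.046*0*A],c).round(0).tolist())
m=orange(im); k,l,st,ce=cv2.connectedComponentsWithStats(m); print([(st[i].tolist(),ce[i].round(1).tolist()) for i in range(1,k) if st[i][4]>100])
E
```

```text
[0.44798307 0.10867477 0.38662894] [-0.99 -0.27  0.32  2.11  0.5   0.92 -0.18] [-0.5  1.   0.6]
proj grip, pivot-rim: [[250.0, 183.0], [250.0, 177.0], [250.0, 178.0]]
[([246, 158, 13, 52, 206], [249.4, 175.8])]
```

View pics/w1.png

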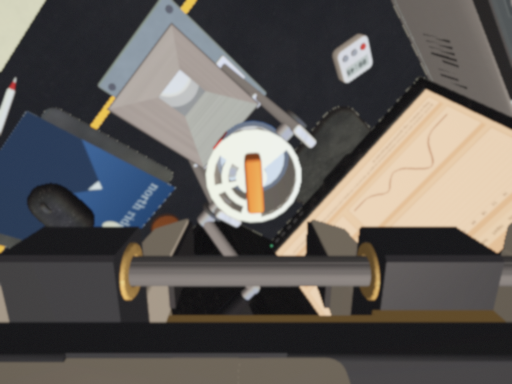

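The wrist view has the bar close to upright at (246..262, 153..213), and the cap is centred near (253,174).

```bash
python3 - <<'E'
from h import *; import pickle
c=pickle.load(open("w1.pkl","rb")); im=cv2.imread("pics/w1.png"); h=cv2.cvtColor(im,cv2.COLOR_BGR2HSV)
sub=h[150:216,240:268]; print(sub[40,::2].tolist())
m=cv2.inRange(h,(5,110,190),(22,255,255)); k=np.zeros_like(m);k[145:220,235:275]=1; m*=k
def on(uv,hh):
    o,d=ray("wrist",uv,c); p=o+d*((G+hh*A-o)@A)/(d@A)-G; return p@X0,p@Y0
q=np.array([on((float(x),float(y)),.012) for y,x in zip(*np.nonzero(m))],np.float32); print(len(q))
r=cv2.minAreaRect(q); w,v=np.linalg.eigh(np.cov(q.T)); print(r,q.mean(0),np.degrees(np.arctan2(v[1,1],v[0,1])))
R=Ro.from_rotvec(sensors.observe()["ee_rot"]).as_matrix(); print("psi now",np.degrees(np.arctan2(R[:,1]@Y0,R[:,1]@X0)), "z.A",R[:,2])
# cap rim: white mask contour, circle on cap face
w_=cv2.inRange(h,(0,0,170),(40,90,255)); w_[:120]=0; w_[222:]=0; w_[:,:200]=0; w_[:,306:]=0
w_=cv2.morphologyEx(w_,cv2.MORPH_OPEN,np.ones((3,3)))
cs=max(cv2.findContours(w_,0,2)[0],key=cv2.contourArea); hull=cv2.convexHull(cs); 
print(cv2.fitEllipse(hull), [np.round(on(cv2.fitEllipse(hull)[0],-.022),4)])
print(cv2.minEnclosingCircle(np.array([on(p[0].astype(float),-.022) for p in hull],np.float32)))
E
```

```text
[[96, 9, 147], [47, 9, 206], [37, 10, 228], [11, 68, 203], [14, 175, 222], [15, 170, 235], [16, 166, 235], [16, 163, 236], [17, 159, 236], [18, 155, 236], [17, 160, 235], [13, 146, 210], [172, 23, 123], [120, 2, 107]]
814
((0.002581515349447727, 0.002571623772382736), (0.012914303690195084, 0.04375404119491577), 44.57876968383789) [0.00218336 0.00276034] 135.6015126053261
psi now 41.20382261447845 z.A [ 0.5007698   0.00183381 -0.86557856]
((213.57151794433594, 142.96266174316406), (46.203285217285156, 52.83720016479492), 113.76689910888672) [array([-0.0439,  0.0022])]
((-0.0424344502389431, 0.003077330067753792), 0.02245139330625534)
```

Emit:
{"method": "arm_command", "body": {
  "deltas": [-0.012,0,0.021,0.012,0.004,-0.02,60,-0.0245,0,0.0424,0.024,0.004,-0.04,50,-0.0245,0,0.0424,0.036,0.004,-0.06,50,-0.0245,0,0.0424,0.046,0.004,-0.076,50,-0.0245,0,0.0424,0.052,0.004,-0.087,50,-0.0245,0,0.0424,0.058,0.004,-0.096,50,-0.0245,0,0.0424,0.062,0.004,-0.103,50,-0.0245,0,0.0424,0.062,0.004,-0.103,50,-0.0245,0,0.0424,0.062,0.004,-0.103,50]
}}

```text
clock: 2.55
position: [0.5098, 0.1152, 0.2838]
ee_rot: [0.996, 2.449, 0.269]
force: [0.7, 0.2, -0.1]
width: 0.543
gripper_force: 0.0
```

```bash
python3 - <<'E'
from h import *
s=sensors.observe(); print(s["position"],s["joints"].round(2),s["force"].round(1))
c=optics.calibration("wrist"); im=optics.get_image("wrist"); cv2.imwrite("pics/w2.png",im)
h=cv2.cvtColor(im,cv2.COLOR_BGR2HSV); m=cv2.inRange(h,(5,110,150),(22,255,255)); k,l,st,ce=cv2.connectedComponentsWithStats(m)
for i in range(1,k):
    if st[i][4]>300: print(st[i],ce[i],cv2.minAreaRect(np.argwhere(l==i)[:,::-1].astype(np.float32)))
Gp=np.array([.510,.1125,.2835]); print(proj("wrist",[Gp+.012*A,s["position"]],c))
E
```

```text
[0.50980648 0.11517925 0.28375991] [-0.97 -0.04  0.48  2.21  0.5   0.55 -0.06] [ 0.7  0.2 -0.1]
[ 230  219   31   37 1098] [244.62568306 237.30692168] ((245.0, 237.0), (36.0, 30.0), 90.0)
[230 286  30  25 703] [243.93883357 297.59317212] ((244.5, 298.0), (24.0, 29.0), 90.0)
[[244.04537147 266.4260857 ]
 [248.3546132  250.40867933]]
```

View pics/w2.png

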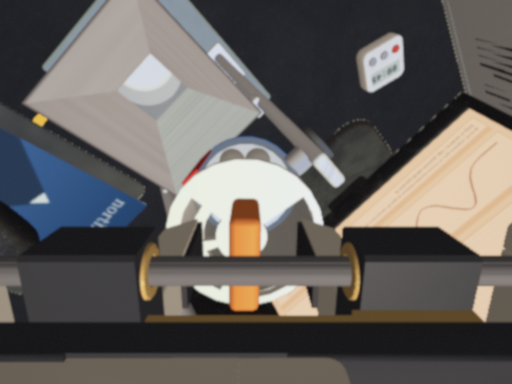

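The bar sits upright between the pads, centred on column 245 with the grip centre projecting to 248. That is about 2.5 mm off in y, so I'll correct it and close.

Emit:
{"method": "arm_command", "body": {
  "deltas": [0,0,0,0,-0.0025,0,40,0,0,0,0,-0.0025,0,14,0,0,0,0,-0.0025,0,5,0,0,0,0,-0.0025,0,5,0,0,0,0,-0.0025,0,5,0,0,0,0,-0.0025,0,5],
  "force": 25
}}

```text
clock: 3.2
position: [0.5099, 0.1118, 0.2838]
ee_rot: [0.997, 2.448, 0.269]
force: [-2.0, -0.3, 2.6]
width: 0.152
gripper_force: 25.0
```

Emit:
{"method": "arm_command", "body": {
  "deltas": [-0.028,0,0.048,0,0,0,5,-0.056,0,0.096,0,0,0,5,-0.083,0,0.144,0,0,0,5,-0.111,0,0.192,0,0,0,5,-0.139,0,0.241,0,0,0,5,-0.167,0,0.289,0,0,0,5,-0.194,0,0.337,0,0,0,5,-0.222,0,0.385,0,0,0,5,-0.222,0,0.385,0,0,0,5]
}}

```text
clock: 4.1
position: [0.5102, 0.1128, 0.284]
ee_rot: [0.095, 2.616, 0.03]
force: [2.9, 3.5, -1.4]
width: 0.149
gripper_force: 25.0
```

```bash
cat >> h.py <<'E'
def st():
    s=sensors.observe(); R=Ro.from_rotvec(s["ee_rot"]).as_matrix()
    print("t",round(s["clock"],2),"pos",s["position"].round(4),"q",s["joints"].round(2),"F",s["force"].round(1),"M",s["ft_torque"].round(2),"psi",np.degrees(np.arctan2(R[:,1]@Y0,R[:,1]@X0)).round(1),"z",R[:,2].round(3),"w",round(s["width"]*91.8,1))
E
python3 -c "from h import *; st()"
```

```text
t 4.1 pos [0.5102 0.1128 0.284 ] q [-1.01 -0.05  0.53  2.21  0.5   0.55  0.65] F [ 2.9  3.5 -1.4] M [0.31 0.37 0.22] psi 85.8 z [ 0.501  0.004 -0.866] w 13.7
```

Emit:
{"method": "arm_command", "body": {
  "deltas": [-0.028,0,0.048,0,0,0,5,-0.056,0,0.096,0,0,0,5,-0.083,0,0.144,0,0,0,5,-0.111,0,0.192,0,0,0,5,-0.139,0,0.241,0,0,0,5,-0.167,0,0.289,0,0,0,5,-0.194,0,0.337,0,0,0,5,-0.222,0,0.385,0,0,0,5,-0.25,0,0.433,0,0,0,5,-0.278,0,0.481,0,0,0,5,-0.306,0,0.529,0,0,0,5,-0.333,0,0.577,0,0,0,5,-0.333,0,0.577,0,0,0,5,-0.333,0,0.577,0,0,0,5]
}}

```text
clock: 5.5
position: [0.5096, 0.1141, 0.2837]
ee_rot: [-1.241, 2.352, -0.326]
force: [0.9, 7.8, -4.8]
width: 0.151
gripper_force: 25.0
```

```bash
python3 -c "from h import *; st()"
```

```text
t 5.5 pos [0.5096 0.1141 0.2837] q [-1.08 -0.06  0.6   2.21  0.51  0.56  1.68] F [ 0.9  7.8 -4.8] M [1.4  0.77 0.88] psi 145.6 z [ 0.499  0.004 -0.867] w 13.9
```

Emit:
{"method": "arm_command", "body": {
  "deltas": [0,0,0,0,-0.001,0,50,0,0,0,0,-0.001,0,50,0,0,0,0,-0.001,0,50,0,0,0,-0.01,-0.001,0.017,50,0,0,0,-0.02,-0.001,0.035,50,0,0,0,-0.028,-0.001,0.048,50,0.045,0,-0.078,-0.028,-0.001,0.048,50,0.09,0,-0.156,-0.028,-0.001,0.048,50,0.135,0,-0.234,-0.028,-0.001,0.048,50,0.18,0,-0.312,-0.028,-0.001,0.048,50,0.225,0,-0.39,-0.028,-0.001,0.048,50,0.27,0,-0.468,-0.028,-0.001,0.048,50,0.315,0,-0.546,-0.028,-0.001,0.048,50,0.36,0,-0.624,-0.028,-0.001,0.048,50,0.405,0,-0.702,-0.028,-0.001,0.048,50,0.45,0,-0.78,-0.028,-0.001,0.048,50,0.5,0,-0.866,-0.028,-0.001,0.048,50]
}}

```text
clock: 7.2
position: [0.482, 0.1104, 0.3317]
ee_rot: [0.779, 2.515, 0.211]
force: [-0.2, 0.1, 0.2]
width: 0.542
gripper_force: 0.0
```

Emit:
{"method": "arm_command", "body": {
  "deltas": [0.045,0,-0.078,0,0,0,50,0.09,0,-0.156,0,0,0,50,0.135,0,-0.234,0,0,0,50,0.18,0,-0.312,0,0,0,50,0.225,0,-0.39,0,0,0,50,0.27,0,-0.468,0,0,0,50,0.315,0,-0.546,0,0,0,50,0.36,0,-0.624,0,0,0,50,0.405,0,-0.702,0,0,0,50,0.45,0,-0.78,0,0,0,50,0.5,0,-0.866,0,0,0,50,0.5,0,-0.866,0,0,0,50,0.5,0,-0.866,0,0,0,50]
}}

```text
clock: 8.5
position: [0.482, 0.1105, 0.3317]
ee_rot: [2.486, 1.325, 0.668]
force: [-0.5, -0.4, 0.2]
width: 0.543
gripper_force: 0.0
```

```bash
python3 - <<'E'
from h import *
st(); s=sensors.observe()
c=optics.calibration("wrist"); im=optics.get_image("wrist"); cv2.imwrite("pics/w3.png",im)
h=cv2.cvtColor(im,cv2.COLOR_BGR2HSV); m=cv2.inRange(h,(5,110,150),(22,255,255)); k,l,S,ce=cv2.connectedComponentsWithStats(m)
def on(uv,hh):
    o,d=ray("wrist",uv,c); p=o+d*((G+hh*A-o)@A)/(d@A)-G; return p@X0,p@Y0
for i in range(1,k):
    if S[i][4]>300:
        q=np.array([on((float(x),float(y)),.012) for y,x in zip(*np.nonzero(l==i))],np.float32); w,v=np.linalg.eigh(np.cov(q.T)); print(S[i],cv2.minAreaRect(q),np.degrees(np.arctan2(v[1,1],v[0,1])))
E
```

```text
t 8.5 pos [0.482  0.1105 0.3317] q [-0.66 -0.12  0.13  2.15  0.43  0.69 -1.4 ] F [-0.5 -0.4  0.2] M [-0.05  0.71  0.04] psi -33.8 z [ 0.502 -0.002 -0.865] w 49.9
[ 235  172   22   78 1555] ((0.004945411812514067, 0.0051497165113687515), (0.04947054386138916, 0.01255841739475727), 56.4538688659668) 55.30057095044267
[139 245  19  55 483] ((-0.07007317990064621, 0.006052739918231964), (0.03954616189002991, 0.010594308376312256), 48.7552375793457) 47.61727634987217
```

View pics/w3.png

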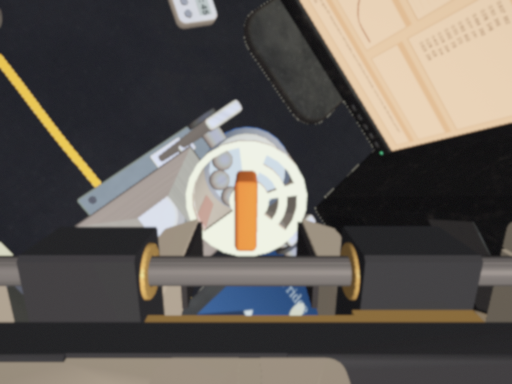

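The bar is at about 56° between the pads. The wide opening is on the left of the cap, with balls visible under it. Next I'll regrip and turn the remaining 56°.

Emit:
{"method": "arm_command", "body": {
  "deltas": [0,0,0,0.012,0.0015,-0.02,50,0,0,0,0.02,0.0015,-0.035,50,0,0,0,0.028,0.0015,-0.048,50,0,0,0,0.028,0.0015,-0.048,50,0,0,0,0.028,0.0015,-0.048,14,0,0,0,0.028,0.0015,-0.048,5,0,0,0,0.028,0.0015,-0.048,5,0,0,0,0.028,0.0015,-0.048,5],
  "force": 25
}}

```text
clock: 9.35
position: [0.51, 0.1125, 0.2844]
ee_rot: [2.488, 1.322, 0.67]
force: [0.1, 0.7, -0.2]
width: 0.245
gripper_force: 0.0
```

Emit:
{"method": "arm_command", "body": {
  "deltas": [-0.028,0,0.048,0,0,0,5,-0.056,0,0.096,0,0,0,5,-0.083,0,0.144,0,0,0,5,-0.111,0,0.192,0,0,0,5,-0.139,0,0.241,0,0,0,5,-0.167,0,0.289,0,0,0,5,-0.194,0,0.337,0,0,0,5,-0.222,0,0.385,0,0,0,5,-0.25,0,0.433,0,0,0,5,-0.278,0,0.481,0,0,0,5,-0.312,0,0.54,0,0,0,5,-0.312,0,0.54,0,0,0,5,-0.312,0,0.54,0,0,0,5]
}}

```text
clock: 10.65
position: [0.5087, 0.113, 0.2834]
ee_rot: [1.494, 2.224, 0.403]
force: [-8.2, 2.9, 3.3]
width: 0.148
gripper_force: 25.0
```

```bash
python3 -c "from h import *; st()"
```

```text
t 10.65 pos [0.5087 0.113  0.2834] q [-0.66 -0.02  0.18  2.19  0.47  0.54 -0.44] F [-8.2  2.9  3.3] M [0.21 1.98 0.25] psi 22.2 z [ 0.501  0.002 -0.866] w 13.6
```

Emit:
{"method": "arm_command", "body": {
  "deltas": [0,0,0,0,0,0,50,0,0,0,0,0,0,60,0,0,0,0,0,0,60,0,0,0,-0.01,0,0.017,60,0,0,0,-0.02,0,0.035,60,0,0,0,-0.035,0,0.061,60,0,0,0,-0.05,0,0.087,60,0,0,0,-0.05,0,0.087,60]
}}

```text
clock: 11.45
position: [0.4602, 0.1132, 0.3746]
ee_rot: [1.493, 2.218, 0.411]
force: [-0.2, 0.7, -0.4]
width: 0.654
gripper_force: 0.0
```

```bash
python3 - <<'E'
from h import *
st()
c=optics.calibration("wrist"); im=optics.get_image("wrist"); cv2.imwrite("pics/w4.png",np.hstack([im[100:300,100:400],cv2.resize(optics.get_image("side")[140:250,200:310],(200,200),interpolation=cv2.INTER_CUBIC)]))
h=cv2.cvtColor(im,cv2.COLOR_BGR2HSV); m=cv2.inRange(h,(5,110,190),(22,255,255)); k,l,S,ce=cv2.connectedComponentsWithStats(m)
def on(uv,hh):
    o,d=ray("wrist",uv,c); p=o+d*((G+hh*A-o)@A)/(d@A)-G; return p@X0,p@Y0
for i in range(1,k):
    if S[i][4]>300:
        q=np.array([on((float(x),float(y)),.012) for y,x in zip(*np.nonzero(l==i))],np.float32); w,v=np.linalg.eigh(np.cov(q.T)); print(S[i],cv2.minAreaRect(q),np.degrees(np.arctan2(v[1,1],v[0,1])))
# lever pose info
for psi in (0,): pass
E
```

```text
t 11.45 pos [0.4602 0.1132 0.3746] q [-0.7  -0.2   0.12  2.11  0.42  0.82 -0.42] F [-0.2  0.7 -0.4] M [-0.1   0.6   0.01] psi 22.1 z [ 0.506  0.004 -0.862] w 60.1
[236 166  17  56 886] ((0.002290115226060152, 0.0027564335614442825), (0.01176390890032053, 0.04326895996928215), 21.38070297241211) 111.45335421557702
```

View pics/w4.png

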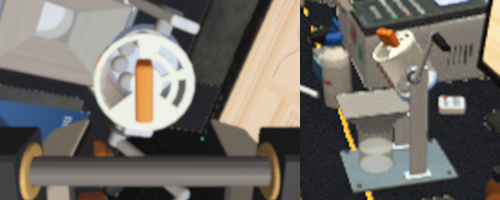

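The bar is at 111.5° (1.946 rad), so the wide opening faces the stripe, and the jar is still at rest. Next is the lever.

Emit:
{"method": "arm_command", "body": {
  "deltas": [0.02,0,-0.035,0,-0.01,0.02,60,0.04,0,-0.07,0.01,-0.035,0.03,60,0.06,0,-0.105,0.025,-0.06,0.03,60,0.08,0,-0.14,0.045,-0.085,0.03,60,0.1,0,-0.175,0.06,-0.11,0.02,60,0.123,0,-0.213,0.075,-0.123,0.01,60,0.123,0,-0.213,0.079,-0.123,-0.005,60,0.123,0,-0.213,0.079,-0.123,-0.005,60,0.123,0,-0.213,0.079,-0.123,-0.005,60]
}}

```text
clock: 12.45
position: [0.5386, -0.0107, 0.3648]
ee_rot: [1.926, 1.926, 0.516]
force: [0.6, -0.5, 0.2]
width: 0.653
gripper_force: 0.0
```

```bash
python3 - <<'E'
from h import *
st()
c=optics.calibration("wrist"); im=optics.get_image("wrist")
H=np.array([.574,-.0075,.3086]); print("handle mid/ends px",proj("wrist",[H,H+[0,.03,0],H-[0,.03,0]],c).round(0).tolist())
cv2.imwrite("pics/w5.png",cv2.convertScaleAbs(im,alpha=2.0,beta=20))
E
```

```text
t 12.45 pos [ 0.5386 -0.0107  0.3648] q [-0.6  -0.11  0.44  2.05  0.2   0.69 -0.27] F [ 0.6 -0.5  0.2] M [-0.09  0.59 -0.01] psi 0.0 z [ 0.5   -0.001 -0.866] w 60.0
handle mid/ends px [[250.0, 202.0], [250.0, 158.0], [250.0, 243.0]]
```

View pics/w5.png

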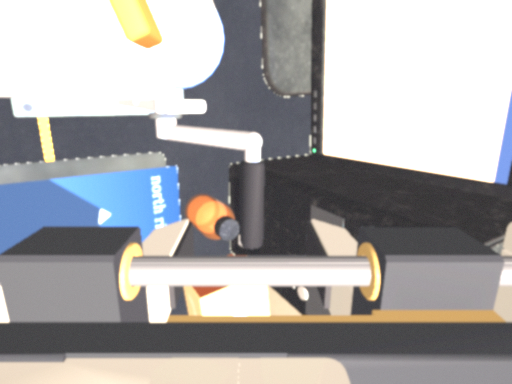

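The handle is at columns 240..265, rows 160..248, within 1–2 mm of the predicted (250,202). I'll descend and grip.

Emit:
{"method": "arm_command", "body": {
  "deltas": [0,0,0,0.008,0.002,-0.012,60,0,0,0,0.016,0.002,-0.025,60,0,0,0,0.026,0.002,-0.041,60,0,0,0,0.0365,0.002,-0.057,50,0,0,0,0.0365,0.002,-0.057,30,0,0,0,0.0365,0.002,-0.057,5,0,0,0,0.0365,0.002,-0.057,5,0,0,0,0.0365,0.002,-0.057,5,0,0,0,0.0365,0.002,-0.057,5,0,0,0,0.0365,0.002,-0.057,5],
  "force": 20
}}

```text
clock: 13.5
position: [0.5735, -0.0086, 0.3079]
ee_rot: [1.928, 1.927, 0.516]
force: [-11.3, 1.2, 4.1]
width: 0.164
gripper_force: 20.0
```

```bash
python3 -c "from h import *; st()"
```

```text
t 13.5 pos [ 0.5735 -0.0086  0.3079] q [-0.6   0.02  0.51  2.09  0.08  0.52 -0.15] F [-11.3   1.2   4.1] M [-0.02  2.17  0.  ] psi -0.0 z [ 0.499  0.    -0.867] w 15.1
```

Emit:
{"method": "arm_command", "body": {
  "deltas": [0,0,0,-0.01,0,0.003,5,0,0,0,-0.019,0,0.005,5,0,0,0,-0.0285,0,0.0055,5,0,0,0,-0.038,0,0.005,5,0,0,0,-0.0475,0,0.004,5,0,0,0,-0.0565,0,0.002,5,0,0,0,-0.0655,0,-0.001,5,0,0,0,-0.074,0,-0.005,5,0,0,0,-0.082,0,-0.01,5,0,0,0,-0.082,0,-0.01,5]
}}

```text
clock: 14.5
position: [0.4942, -0.0081, 0.3012]
ee_rot: [1.923, 1.922, 0.526]
force: [-8.1, 1.3, 11.4]
width: 0.165
gripper_force: 20.0
```

```bash
python3 -c "from h import *; st()"
```

```text
t 14.5 pos [ 0.4942 -0.0081  0.3012] q [-0.6  -0.14  0.41  2.24  0.29  0.52 -0.39] F [-8.1  1.3 11.4] M [0.25 0.57 0.14] psi -0.1 z [ 0.507  0.002 -0.862] w 15.2
```

Emit:
{"method": "arm_command", "body": {
  "deltas": [0,0,0,-0.0085,0,-0.0035,5,0,0,0,-0.0155,0,-0.01,5,0,0,0,-0.0215,0,-0.017,5,0,0,0,-0.027,0,-0.025,5,0,0,0,-0.0315,0,-0.033,5,0,0,0,-0.0355,0,-0.042,5,0,0,0,-0.038,0,-0.051,5,0,0,0,-0.0395,0,-0.057,5,0,0,0,-0.04,0,-0.061,5,0,0,0,-0.04,0,-0.063,5,0,0,0,-0.04,0,-0.063,5,0,0,0,-0.04,0,-0.063,5,0,0,0,-0.04,0,-0.063,5,0,0,0,-0.04,0,-0.063,5,0,0,0,-0.04,0,-0.063,5]
}}

```text
clock: 16.0
position: [0.4536, -0.0081, 0.2358]
ee_rot: [1.925, 1.926, 0.519]
force: [3.1, 5.3, -0.3]
width: 0.168
gripper_force: 20.0
```

```bash
python3 - <<'E'
from h import *
st()
a=optics.get_image("side")[140:250,200:310]; b=optics.get_image("top")[165:255,205:295]
cv2.imwrite("pics/s6.png",np.hstack([cv2.resize(i,(400,400),interpolation=cv2.INTER_CUBIC) for i in(a,b)]))
E
```

```text
t 16.0 pos [ 0.4536 -0.0081  0.2358] q [-0.55 -0.12  0.35  2.41  0.4   0.34 -0.53] F [ 3.1  5.3 -0.3] M [ 0.94 -0.15  0.61] psi 0.0 z [ 0.502  0.001 -0.865] w 15.4
```

View pics/s6.png

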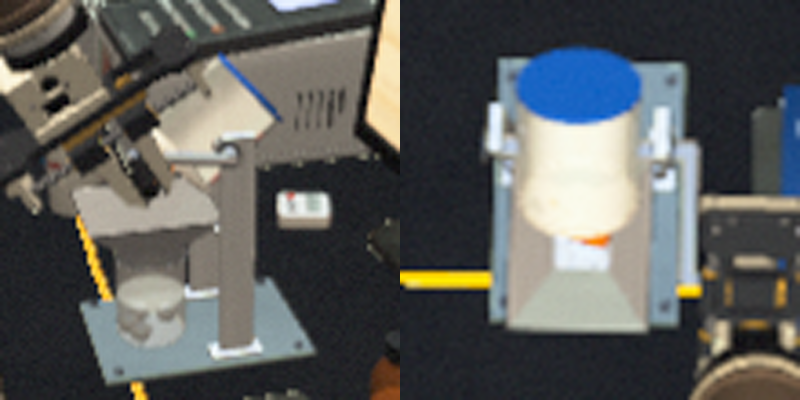

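The jar is tipped over and dark balls show in the beaker at about (150,315) in the crop. I'll rock it to be sure none hang back.

Emit:
{"method": "arm_command", "body": {
  "deltas": [0,0,0,0.0025,0,0.012,5,0,0,0,0.0085,0,0.03,5,0,0,0,0.013,0,0.038,5,0,0,0,0.0085,0,0.03,5,0,0,0,0.0025,0,0.012,5,0,0,0,0,0,0,5,0,0,0,0,0,0,5,0,0,0,0,0,0,5,0,0,0,0.0025,0,0.012,5,0,0,0,0.0085,0,0.03,5,0,0,0,0.013,0,0.038,5,0,0,0,0.0085,0,0.03,5,0,0,0,0.0025,0,0.012,5,0,0,0,0,0,0,5,0,0,0,0,0,0,5,0,0,0,0,0,0,5,0,0,0,0,0,0,5,0,0,0,0,0,0,5]
}}

```text
clock: 17.9
position: [0.4529, -0.0088, 0.235]
ee_rot: [1.927, 1.926, 0.516]
force: [6.0, 3.5, -6.2]
width: 0.166
gripper_force: 20.0
```

```bash
python3 - <<'E'
from h import *
st()
a=optics.get_image("side"); cv2.imwrite("pics/s7.png",np.hstack([cv2.resize(i,(400,400),interpolation=cv2.INTER_CUBIC) for i in(a[205:245,220:260],a[150:210,220:280])]))
E
```

```text
t 17.9 pos [ 0.4529 -0.0088  0.235 ] q [-0.55 -0.11  0.35  2.41  0.4   0.34 -0.53] F [ 6.   3.5 -6.2] M [0.58 0.24 0.39] psi -0.0 z [ 0.5   -0.001 -0.866] w 15.2
```

View pics/s7.png

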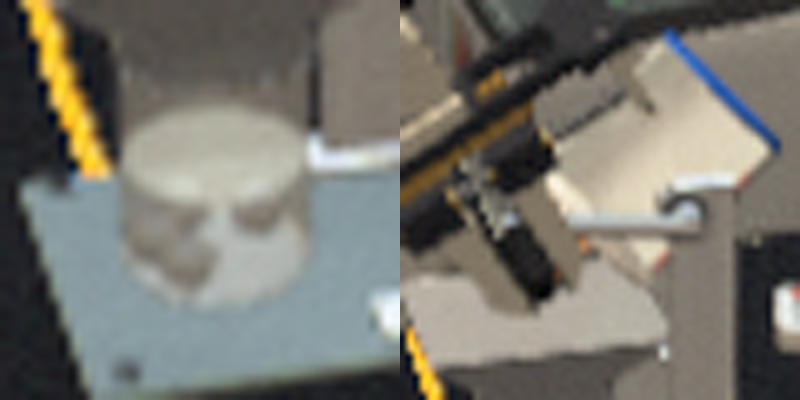

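The left crop shows a dark ball cluster in the beaker at lower left and right. The right crop shows the tipped jar looking empty. Now I'll swing it back to rest.

Emit:
{"method": "arm_command", "body": {
  "deltas": [0,0,0,0.002,0,0.012,5,0,0,0,0.0045,0,0.021,5,0,0,0,0.0085,0,0.03,5,0,0,0,0.013,0,0.038,5,0,0,0,0.0185,0,0.046,5,0,0,0,0.0245,0,0.053,5,0,0,0,0.0315,0,0.0595,5,0,0,0,0.039,0,0.065,5,0,0,0,0.047,0,0.07,5,0,0,0,0.0555,0,0.074,5,0,0,0,0.0645,0,0.077,5,0,0,0,0.0735,0,0.0785,5,0,0,0,0.083,0,0.0795,5,0,0,0,0.0925,0,0.08,5,0,0,0,0.102,0,0.079,5,0,0,0,0.111,0,0.077,5,0,0,0,0.122,0,0.073,5,0,0,0,0.123,0,0.0725,5,0,0,0,0.123,0,0.0725,5,0,0,0,0.123,0,0.0725,5]
}}

```text
clock: 19.95
position: [0.5745, -0.0104, 0.3061]
ee_rot: [1.93, 1.926, 0.511]
force: [-1.2, -4.6, -6.9]
width: 0.17
gripper_force: 20.0
```

```bash
python3 -c "from h import *; st()"
```

```text
t 19.95 pos [ 0.5745 -0.0104  0.3061] q [-0.61  0.02  0.52  2.09  0.07  0.52 -0.15] F [-1.2 -4.6 -6.9] M [-1.05  1.62 -0.55] psi -0.1 z [ 0.497 -0.003 -0.868] w 15.6
```

Emit:
{"method": "arm_command", "body": {
  "deltas": [0,0,0,0.003,0.001,-0.001,5,0,0,0,0.004,0.001,-0.0015,5,0,0,0,0.004,0.001,-0.0015,5,0,0,0,0.004,0.001,-0.0015,5]
}}

```text
clock: 20.35
position: [0.5761, -0.0097, 0.3038]
ee_rot: [1.934, 1.928, 0.509]
force: [-22.3, -6.5, 7.5]
width: 0.165
gripper_force: 20.0
```

```bash
python3 -c "from h import *; st()"
```

```text
t 20.35 pos [ 0.5761 -0.0097  0.3038] q [-0.61  0.03  0.53  2.08  0.06  0.52 -0.14] F [-22.3  -6.5   7.5] M [-1.19  3.89 -0.65] psi -0.1 z [ 0.494 -0.002 -0.87 ] w 15.2
```

Emit:
{"method": "arm_command", "body": {
  "deltas": [0,0,0,0,0,0,60,0,0,0,0,0,0,60,0,0,0,0,0,0,60,0,0,0,0,0,0,60,0,0,0,0,0,0,60,0,0,0,-0.01,0,0.016,60,0,0,0,-0.023,0,0.04,60,0,0,0,-0.04,0,0.07,60,0,0,0,-0.06,0.03,0.09,60,0,0,0,-0.08,0.07,0.09,60,0,0,0,-0.1,0.1,0.085,60,0,0,0,-0.116,0.122,0.075,60,0,0,0,-0.116,0.122,0.075,60,0,0,0,-0.116,0.122,0.075,60]
}}

```text
clock: 21.75
position: [0.4645, 0.1145, 0.3818]
ee_rot: [1.925, 1.926, 0.519]
force: [0.4, -0.3, -0.2]
width: 0.654
gripper_force: 0.0
```

```bash
python3 - <<'E'
from h import *
st()
c=optics.calibration("wrist"); im=optics.get_image("wrist"); cv2.imwrite("pics/w8.png",im)
h=cv2.cvtColor(im,cv2.COLOR_BGR2HSV); m=cv2.inRange(h,(5,110,190),(22,255,255)); k,l,S,ce=cv2.connectedComponentsWithStats(m)
def on(uv,hh):
    o,d=ray("wrist",uv,c); p=o+d*((G+hh*A-o)@A)/(d@A)-G; return p@X0,p@Y0
for i in range(1,k):
    if S[i][4]>300:
        q=np.array([on((float(x),float(y)),.012) for y,x in zip(*np.nonzero(l==i))],np.float32); w,v=np.linalg.eigh(np.cov(q.T)); print(S[i],cv2.minAreaRect(q),np.degrees(np.arctan2(v[1,1],v[0,1])))
# opening: grey samples through the opening on cap face (polar, 26mm) + ball floor
ctr=G+.0022*X0+.0027*Y0-.022*A
for r in(.018,.024,.030):
    print(r,[int(im[tuple(np.clip(proj("wrist",ctr+r*(np.cos(t)*X0+np.sin(t)*Y0),c)[0][::-1].round().astype(int),0,(383,511)))].mean()) for t in np.radians(range(120,245,10))])
s=optics.get_image("side"); b=cv2.cvtColor(s[205:245,220:260],cv2.COLOR_BGR2GRAY); print(b[12:32,10:32:1])
E
```

```text
t 21.75 pos [0.4645 0.1145 0.3818] q [-0.7  -0.19  0.12  2.08  0.41  0.84 -0.79] F [ 0.4 -0.3 -0.2] M [-0.1   0.63  0.01] psi 0.0 z [ 0.502  0.    -0.865] w 60.0
[ 218  168   34   55 1043] ((0.004200407769531012, 0.0030038803815841675), (0.015263373032212257, 0.04368661716580391), 22.04120445251465) 110.60480793695298
0.018 [70, 75, 98, 130, 202, 216, 200, 167, 156, 149, 148, 142, 148]
0.024 [223, 217, 217, 217, 212, 177, 181, 177, 171, 172, 154, 145, 181]
0.03 [226, 217, 217, 181, 185, 187, 186, 184, 180, 171, 156, 150, 155]
[[ 32  49  92 117 134 151 168 173 172 176 179 176 174 176 173 173 173 166
  148 123  95  50]
 [ 39  50 108 144 165 169 170 172 173 172 175 176 174 178 173 173 172 169
  171 156 137 147]
 [ 81  49 127 165 170 169 172 173 175 175 176 173 176 177 178 175 174 173
  175 176 179 223]
 [109  46 143 169 169 172 172 172 178 179 178 182 183 180 183 183 184 184
  182 182 184 236]
 [171  95 152 173 174 179 180 181 185 188 189 191 194 191 193 191 189 188
  186 186 163 214]
 [196 138 139 167 178 188 192 194 198 194 195 193 194 194 191 194 192 191
  184 170 132 142]
 [150 146 
[... 592 characters left out ...]
1 169 182 182 183 184 181 180
  180 172 157 145]
 [148 151 151 128 114 114 127 138 141 140 141 149 177 184 183 182 180 181
  180 176 154 151]
 [150 151 145 151 146 139 127 127 134 135 129 154 176 186 183 183 179 179
  178 176 151 153]
 [153 148 145 159 174 170 135 123 118 118 124 165 180 180 182 182 178 178
  171 160 152 151]
 [150 150 152 149 159 164 163 146 132 128 153 177 183 182 183 184 176 174
  158 149 153 154]
 [151 154 153 152 148 147 160 168 151 154 178 179 174 175 175 172 154 162
  147 153 151 153]
 [151 153 154 150 152 149 146 158 148 158 166 164 162 157 161 153 150 152
  154 156 155 155]
 [154 151 151 152 152 151 153 155 148 151 152 146 148 152 151 154 155 152
  153 153 154 155]]
```

```bash
python3 - <<'E'
from h import *
c=optics.calibration("wrist")
P=O+[0.002,.0027,.224]
ex=[P-.0375*A-.033*X0+y*Y0 for y in(-.025,-.01,.01,.025)]; print("expected ball px",proj("wrist",ex,c).round(0).tolist())
for n,off in(("w3",None),("w4",None),("w8",None)):
    im=cv2.imread(f"pics/{n}.png"); 
    im=im[50:140,50:230] if n=="w4" else im[130:260,160:330]
    g=cv2.cvtColor(cv2.resize(im,None,fx=4,fy=4,interpolation=cv2.INTER_CUBIC),cv2.COLOR_BGR2GRAY)
    r=cv2.HoughCircles(cv2.medianBlur(g,5),cv2.HOUGH_GRADIENT,1,24,param1=60,param2=22,minRadius=24,maxRadius=44)
    o=(150,150) if n=="w4" else (160,130)
    print(n,[] if r is None else [(x/4+o[0],y/4+o[1],q/4) for x,y,q in r[0][:8].round(0).tolist()])
g=cv2.cvtColor(cv2.imread("pics/w8.png"),cv2.COLOR_BGR2GRAY); print("w8"); print(g[150:222:3,180:260:3])
g=cv2.cvtColor(cv2.imread("pics/w4.png"),cv2.COLOR_BGR2GRAY); print("w4"); print(g[40:125:3,90:175:3])
E
```

```text
expected ball px [[209.0, 185.0], [208.0, 172.0], [208.0, 155.0], [207.0, 141.0]]
w3 [(290.0, 249.0, 7.25), (222.0, 160.0, 10.5)]
w4 [(226.0, 179.0, 7.0)]
w8 [(238.0, 246.5, 7.0)]
w8
[[177 176 178 178 177 177 178 211 236 235 225 217 234 238 238 238 238 238
  238 218 215 215 216 216 217 221 231]
 [177 176 178 178 177 177 207 237 233 201 214 215 222 238 238 238 238 238
  238 223 212 203 205 211 216 216 217]
 [177 176 178 177 177 193 234 235 194 190 215 216 216 231 238 238 238 238
  238 238 238 238 236 225 208 213 216]
 [178 177 178 178 184 230 237 209 176 201 216 216 216 219 236 238 237 231
  237 234 235 237 238 238 237 224 211]
 [178 177 178 179 212 238 222 186 178 205 215 216 216 215 222 210 159 119
  189 219 216 218 225 234 238 238 231]
 [179 178 177 183 231 235 186 185 178 203 216 216 216 204 122  81  76  91
  130 204 214 215 216 217 227 237 238]
 [178 178 178 199 237 223 170 185 178 198 216 216 215 156  75  85 111 128
  124 171 206 199 210 215 207 220 238]
 [179 178 179 222 237 204 169 186 181 187 215 216 207 113 123 145 160 168
  137 146 232 236 222 203 215 237 238]
 [179 178 181
[... 4608 characters left out ...]
219 219 237 238 238 238 238 238 238 181 159 172
  175 178 177 214 239 239 239 239 239 239 238]
 [ 76  39  38  37  66 207 237 238 238 238 238 238 238 238 238 182 159 172
  175 178 177 214 239 239 239 239 239 239 239]
 [ 44  40  37  36  39  83 207 238 238 238 238 238 238 238 238 184 159 172
  176 179 177 214 239 239 238 239 239 239 239]
 [ 41  38  39  38  37  39  77 205 237 238 238 238 238 238 238 189 158 172
  176 179 177 215 238 239 239 239 239 239 237]
 [ 42  38  40  38  38  36  37  68 192 233 238 238 238 238 238 222 177 179
  181 183 193 232 239 239 239 239 238 232 185]
 [ 27  37  38  38  39  38  39  44  71 159 217 235 238 238 238 238 235 235
  235 235 236 238 239 238 239 234 201 116  42]]
```

```bash
python3 -c "from h import *; print(arm.sign_off())"
```

```text
the job is handed in; nothing more can be done
None
```

The cap was set to about 1.95 rad with the jar at rest. I then tipped and rocked the jar, swung it back against its rest stop and let go, and the job is handed in. The jar looks empty through its opening and balls show in the beaker, but the view was too coarse to count all four.

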